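# Clamp the cake mould shut

### The arm

A 6-joint arm with a two-finger parallel gripper is mounted at the origin on the work surface. World frame = base frame: x ahead of the robot, y to its left, z up, the work surface at z = 0. Lengths are in m, angles in rad, forces in N, time in s.
With the tool pointing down it reaches from about 0.35 to 0.725 m from the base axis. Payload 4.3 kg.
Tool frame: the origin (TCP) lies on the front face of the gripper's body, between the roots of the fingers; the fingertips stand 73 mm ahead of it and the grasp point (between the pads) lies 54 mm ahead of it; y points along the fingers, x is the direction in which the jaws open and shut, and the axes are right-handed (so a half turn about y gives the same grasp; the last joint's range is limited). The gripper opens to 85 mm and grips with 20 to 120 N. Pads are 22 mm wide; open, the fingers measure 114 mm over their backs; the gripper's body (76 mm by 85 mm) begins 54 mm behind the grasp point. The pads swing forward as they close: fully open they stand 13 mm farther back than shut.
Start: joints at [-1.291, 0.377, 0.081, 1.274, 0, 1.46], TCP at [0.219, -0.532, 0.304] pointing down, gripper open.
Joint ranges: [-2.72, 2.72], [-0.84, 1.66], [-1.02, 1.22], [-1.77, 2.12], [-1.37, 1.28], [-3.14, 3.14]. Speed limits (rad/s): [2.57, 2.57, 3.14, 3.14, 3.14, 3.14].

### API

Orientations are given as [roll, pitch, yaw] about the fixed x, y, z axes, in that order (R = Rz(yaw) Ry(pitch) Rx(roll)).
In Python, from workcell import ctrl gives the robot as it stands. Calls block until the motion is done:
- ctrl.move_pose(position, orientation): joint-space move of the TCP to a pose.
- ctrl.move_straight(position, frame=None, speed=0.15, until_force=None): straight line of the TCP; frame=None keeps the orientation; speed is the mean speed in m/s. With until_force (N) it stops when the force on the tool has changed by that much, and returns True; else False.
- ctrl.goto_joints(angles): joint-space move.
- ctrl.set_gripper(opening): opening from 0.0 (shut) to 1.0 (fully open); the grip force is fixed at half the most; returns when the fingers have stopped.
- ctrl.wait(seconds).
- ctrl.ik(position, orientation): joint angles nearest the present ones, or None.
- ctrl.state(): the state.
- ctrl.capture(name): name is "side" or "top" or "wrist"; returns (picture, depth): 480x640x3 uint8, red, green, blue; 480x640 float32, m along the optical axis (not along the pixel's ray), 0 where there is no reading.
- ctrl.camera_info(name): a dict with "camera_matrix" (3x3 intrinsics, pixels), "extrinsics" (4x4, takes a point from camera to world coordinates). Camera axes: x right, y up, looking along -z (the intrinsics and any distortion apply to the point x, -y, -z); pixel columns grow to the right and rows downward; lengths in m; the calibration is good to about 2 mm. The wrist camera is an equidistant fisheye: a pixel r from the principal point sees the ray r / f radians off the axis. A picture is of the moment at which its call begins: read the wrist's pose just before it. camera_info takes no time and is no camera call; for the wrist camera it gives the pose at the moment of the call.
A pose or a line that the arm cannot do raises ctrl.IKError and nothing moves.
- ctrl.sign_off(): hands the job in, once; it reports no verdict.
The state is a dict: "t": time; "joint_pos": joint angles; "joint_velocities": joint speeds; "joint_efforts": joint torques, N m; "tcp_pos": TCP position; "tool_rot": TCP orientation; "ft_force": force on the tool from outside, world axes, zero at the start; "ft_torque": the same for the moment, N m; "width": opening from 0.0 (shut) to 1.0 (fully open).
Only numpy, scipy, OpenCV 4.12 (cv2) and the standard library are available. Lean on these libraries where they do the work, as an engineer would, in place of code of your own. Each camera call takes 0.05 s, during which the arm holds its last target.

### The job

Close the clamp on the terracotta cake mould: with a fingertip push the yellow pin until the bar lies right across the mould with its notch round the stud, then turn the wing nut clockwise, stroke by stroke with the fingertips on its wings, until it stops tight. Push gently: do not squeeze or lift anything, leave the mould standing where it is, and leave the other things alone.

Things in the scene. Friction and masses are not known exactly. Their poses are not given: they have to be found in the camera images.
- mould: Two-part terracotta cake mould (116 mm across, 93 mm high) in a steel clamp frame; base plate 250 x 140 x 8 mm; about 3 kg, loose on the table (slides if pushed with some 15 N). Origin: middle of the plate's underside, under the mould's axis. x axis: along the plate from the nut's threaded stud (x = -85 mm, y = 0) to the bar's pivot post (x = +85 mm, y = 0); z up. All positions below are in these axes.
- stop_post (a point): Middle of the top of the fixed round blue stop post, 14 mm thick, at x = -85, y = -50 mm of the mould, top at z = 150 mm, higher than the wing nut: a finger cannot go round the nut on that side; the other sides of the nut are free.
- bar (a joint): Clamp bar, 20 mm wide, top at z = 106 mm, swinging level about the pivot post (x = +85, y = 0). 0 = closed against its stop: it lies over the mould towards -x, the notch in its end round the stud. Value a (rad) grows as it opens to the mould's +y side, when it points from the pivot along (-cos a, +sin a). Friction about 0.1 N m (1 to 2 N at the pin); stays where it is left.
- bar_pin (a point): Centre of the top of the yellow upright pin on the bar, for pushing the bar: 12 mm thick, standing 32 mm above the bar (top at z = 138 mm), 80 mm from the pivot.
- wingnut (a joint): Brass wing nut on the stud. The value (rad) grows as it turns clockwise seen from above (tightens); it stops dead at 9.42, tight. At value q the red-tipped wing points along (cos q, -sin q) in mould axes, the plain wing opposite; when tight the red tip points away from the mould. Starts 0.9 to 1.3 turns from tight. Friction 0.06 N m (2 N at the wings); stays where left; sinks 4 mm a turn.
- nut_axis (a point): On the nut's axis, level with the top of the wings (z = 134 mm when tight, up to 5 mm higher when loose). Hub 26 mm across, its top about 7 mm lower; two wings reach 38 mm from the axis, 6 mm thick (7 mm at the ends), 23 mm tall; the bar's top lies 28 mm below this point when the nut is tight.
- red_tip (a point): Outer end of the red-tipped wing, level with the wings' top, 38 mm from the nut's axis.
- ramekin: Bystander: white ceramic cup, 70 mm wide, 45 mm high. Origin: its underside or middle. To be left alone.
- brush: Bystander: pastry brush lying on the table. Origin: its underside or middle. To be left alone.
- bowl: Bystander: aluminium mixing bowl, 150 mm wide, 60 mm high. Origin: its underside or middle. To be left alone.
- jar: Bystander: amber jar with white lid, 72 mm wide, 110 mm high. Origin: its underside or middle. To be left alone.
- cutter: Bystander: steel ring cutter, 68 mm wide, 40 mm high. Origin: its underside or middle. To be left alone.
- spatula: Bystander: steel spatula lying on the table. Origin: its underside or middle. To be left alone.
- cup_mould: Bystander: small terracotta mould standing upside-down, 92 mm wide, 52 mm high. Origin: its underside or middle. To be left alone.

How it is judged:
On the way, in this order (a step that is already met when the one before it is completed fails the run):
1. the bar is closed over the mould (value of joint bar below 0.06 rad), for 0.2 s.
2. the wing nut is tight (value of joint wingnut above 9.22 rad), for 0.2 s.
At the end, for the whole second after the job is handed in: bar within 0.06 rad of closed, wing nut within 0.2 rad of its stop, the mould upright, at rest and within 30 mm of where it stood (value of joint bar below 0.06 rad and value of joint wingnut above 9.22 rad and distance of mould from where it was at the start of the episode below 0.03 m and linear speed of mould below 0.01 m/s and angle between mould's own z axis and vertical below 0.05 rad); the robot touches nothing.
It fails at once if the mould is shoved (30 mm), lifted (8 mm) or tipped (distance of mould from where it was at the start of the episode above 0.03 m or height (world z) of mould above 0.008 m or angle between mould's own z axis and vertical above 0.12 rad).
It fails at once if the nut, bar or mould is squeezed or forced by the fingers (over 35 N) (contact force between the fingers and mould above 35 N).
It fails at once if a bystander is moved by more than 30 mm (distance of any of ramekin, brush, bowl, jar, cutter, spatula, cup_mould from where it was at the start of the episode above 0.03 m).
It also fails if it takes over 72 s, if anything falls off the work surface, if the arm or the gripper's body presses on something with over 40 N, if the wrist force passes 120 N, or if a joint passes its speed limit or range.

## Working session

There is one attempt and no reset: what is moved stays moved. The work goes in short steps, each a Python script; the robot and the scene stay as the last script left them, time stands still between calls to the robot, and variables do not carry over. Pictures are saved under pics/ and viewed, and the job is handed in when it is done.

```bash
mkdir -p pics; ls; python3 - <<'E'
from workcell import ctrl
import cv2,numpy as np
s=ctrl.state();print(s)
for n in ["side","top","wrist"]:
    i=ctrl.camera_info(n);print(n,{k:np.array(v).round(4).tolist() if not isinstance(v,str) else v for k,v in i.items()})
    p,d=ctrl.capture(n);cv2.imwrite(f"pics/{n}0.png",p[...,::-1]);np.save(f"{n}_d.npy",d);print((d>0).mean())
E
```

```text
pics
{'t': 0.0, 'joint_pos': array([-1.29127972e+00,  3.78063019e-01,  7.96400245e-02,  1.27440422e+00,
        4.26847040e-06,  1.46048908e+00]), 'joint_velocities': array([-0.00055925, -0.00049222,  0.00026146, -0.00035235, -0.00091413,
        0.00123563]), 'joint_efforts': array([ 6.70967256e-04, -4.63606489e+01,  2.69875574e+01,  2.09818891e-02,
       -2.06679370e-04,  5.56439844e-06]), 'tcp_pos': array([ 0.21837719, -0.53137178,  0.30296623]), 'tool_rot': array([-1.57056852,  0.00201808, -1.18097225]), 'ft_force': array([-0.41536704,  1.2863787 ,  1.03901742]), 'ft_torque': array([-0.00687558,  0.03110088, -0.00246897]), 'width': 1.000134106576529}
side {'camera_matrix': [[609.6339, 0.0, 326.1122], [0.0, 609.6339, 239.7543], [0.0, 0.0, 1.0]], 'extrinsics': [[-0.983, 0.1428, -0.1151, 0.411], [-0.1833, -0.7424, 0.6444, 1.1197], [0.0066, 0.6546, 0.756, 1.4141], [0.0, 0.0, 0.0, 1.0]]}
0.9961588541666667
top {'camera_matrix': [[473.6227, 0.0, 314.8923], [0.0, 473.6227, 241.6764], [0.0, 0.0, 1.0]], 'extrinsics': [[-0.0178, 0.995, -0.0983, 0.457], [-0.9994, -0.0205, -0.0271, -0.0164], [-0.029, 0.0977, 0.9948, 1.4096], [0.0, 0.0, 0.0, 1.0]]}
0.995810546875
wrist {'camera_matrix': [[371.6483, 0.0, 324.7376], [0.0, 371.6483, 237.2379], [0.0, 0.0, 1.0]], 'extrinsics': [[0.3799, 0.8818, 0.2794, 0.2902], [-0.925, 0.3628, 0.1125, -0.5018], [-0.0021, -0.3012, 0.9535, 0.3737], [0.0, 0.0, 0.0, 1.0]]}
0.9954069010416666
```

View pics/top0.png

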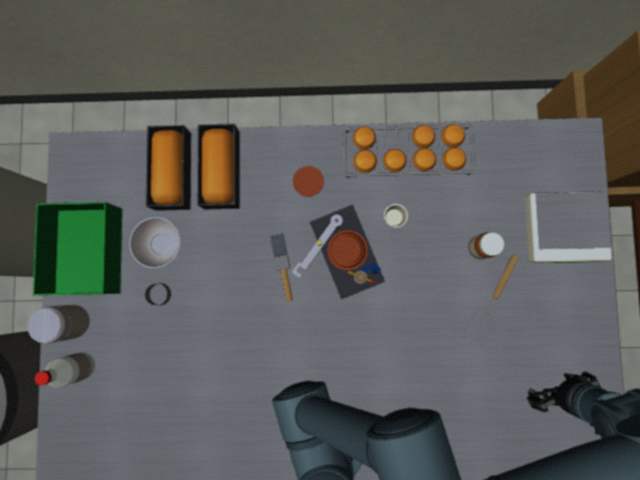

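View pics/side0.png

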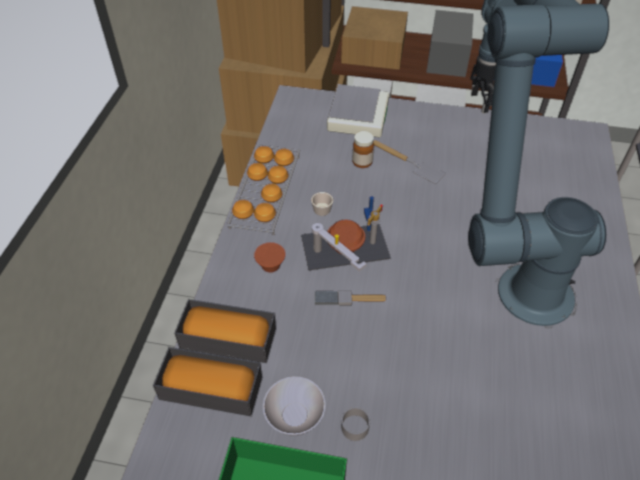

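View pics/wrist0.png

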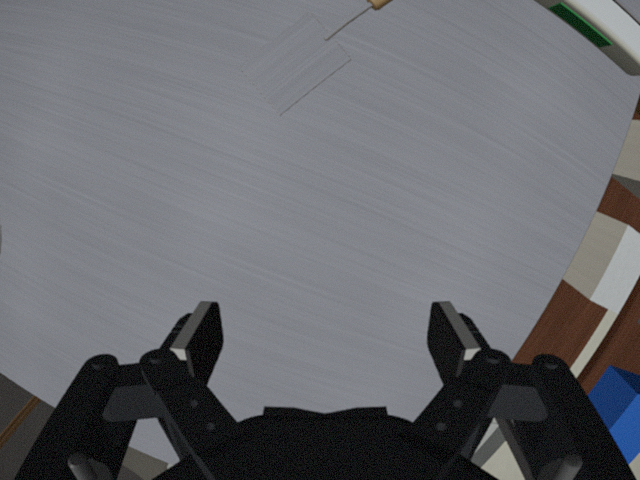

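```bash
python3 - <<'E'
import cv2
a=cv2.imread("pics/top0.png")[195:305,260:400];cv2.imwrite("pics/t1.png",cv2.resize(a,None,fx=5,fy=5,interpolation=cv2.INTER_NEAREST))
a=cv2.imread("pics/side0.png")[185:275,295:400];cv2.imwrite("pics/s1.png",cv2.resize(a,None,fx=6,fy=6,interpolation=cv2.INTER_NEAREST))
E
```

```text
(no output)
```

View pics/t1.png

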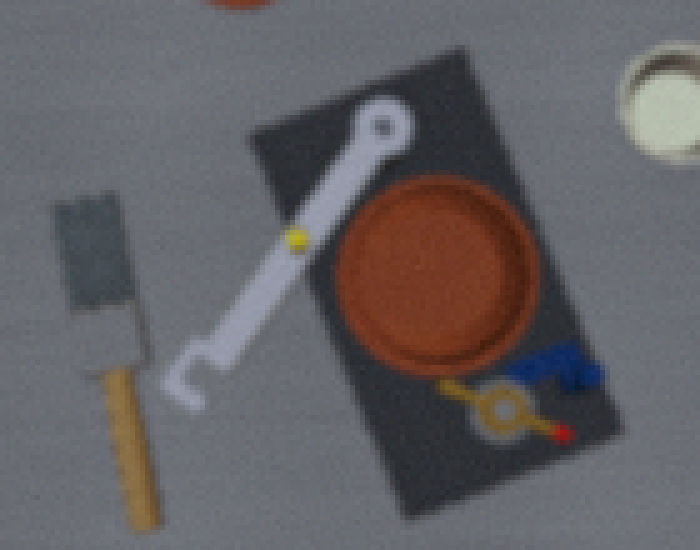

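View pics/s1.png

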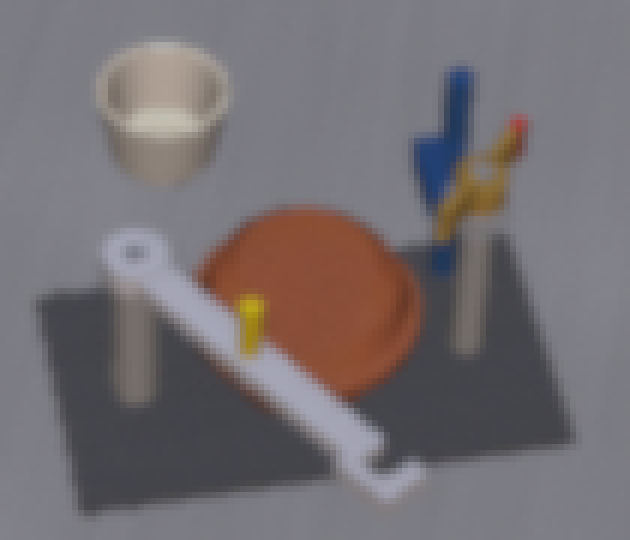

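```bash
cat > h.py <<'E'
from workcell import ctrl
import cv2,numpy as np
def ray(info,px):
    K=np.array(info["camera_matrix"]);E=np.array(info["extrinsics"])
    x=(px[0]-K[0,2])/K[0,0];y=(px[1]-K[1,2])/K[1,1]
    if info.get("fish"):
        r=np.hypot(x,y);k=np.tan(r)/r if r>1e-9 else 1;d=np.array([x*k,-y*k,-1])
    else: d=np.array([x,-y,-1])
    return E[:3,3],E[:3,:3]@(d/np.linalg.norm(d))
def at(info,px,z):
    o,d=ray(info,px);return o+d*(z-o[2])/d[2]
def proj(info,P):
    K=np.array(info["camera_matrix"]);E=np.array(info["extrinsics"])
    c=E[:3,:3].T@(np.asarray(P)-E[:3,3]);x,y,z=c[0],-c[1],-c[2]
    if info.get("fish"):
        rr=np.hypot(x,y);t=np.arctan2(rr,z);x,y=x/rr*t,y/rr*t
    else: x,y=x/z,y/z
    return np.array([K[0,0]*x+K[0,2],K[1,1]*y+K[1,2]])
def info(n):
    i=dict(ctrl.camera_info(n));i["fish"]=(n=="wrist");return i
E
python3 - <<'E'
from h import *
it=info("top");si=info("side")
def T(x,y):return (260+(x-2)/5,195+(y-2)/5)
def S(x,y):return (295+(x-2.5)/6,185+(y-2.5)/6)
for n,a,b,z in [("c1",(465,47),None,.008),("c2",(250,135),None,.008),("c3",(407,518),None,.008),("c4",(622,430),None,.008),("pivot",(384,125),(136,250),.108),("pin",(297,239),(251,303),.138),("red",(565,434),(519,125),.138),("hub",(502,409),(484,170),.13),("stop",(598,376),(459,75),.15)]:
    print(n,at(it,T(*a),z).round(4), at(si,S(*b),z).round(4) if b else "")
E
```

```text
c1 [ 0.7063 -0.093   0.008 ] 
c2 [0.656  0.0365 0.008 ] 
c3 [ 0.4271 -0.0519  0.008 ] 
c4 [ 0.4763 -0.1793  0.008 ] 
pivot [ 0.6458 -0.0417  0.108 ] [ 0.6445 -0.0394  0.108 ]
pin [0.5804 0.0072 0.138 ] [0.5803 0.0097 0.138 ]
red [ 0.4729 -0.1338  0.138 ] [ 0.4723 -0.1283  0.138 ]
hub [ 0.487  -0.1012  0.13  ] [ 0.4855 -0.1028  0.13  ]
stop [ 0.5031 -0.151   0.15  ] [ 0.5047 -0.1447  0.15  ]
```

```bash
python3 - <<'E'
from h import *
for p in [(.56,-.06,.32),(.487,-.102,.2),(.58,.01,.19)]:
  for y in np.radians(np.arange(-180,181,30)):
    j=ctrl.ik(p,[-np.pi/2,0,y]); print(p,round(np.degrees(y)),None if j is None else np.round(j,2))
E
```

```text
(0.56, -0.06, 0.32) -180 [-0.22  0.35  0.08  1.3  -0.   -1.79]
(0.56, -0.06, 0.32) -150 [-0.22  0.35  0.08  1.3   0.   -2.31]
(0.56, -0.06, 0.32) -120 [-0.22  0.35  0.08  1.3   0.   -2.84]
(0.56, -0.06, 0.32) -90 [-0.22  0.35  0.08  1.3   0.    2.92]
(0.56, -0.06, 0.32) -60 [-0.22  0.35  0.08  1.3   0.    2.4 ]
(0.56, -0.06, 0.32) -30 [-0.22  0.35  0.08  1.3   0.    1.88]
(0.56, -0.06, 0.32) 0 [-0.22  0.35  0.08  1.3   0.    1.35]
(0.56, -0.06, 0.32) 30 [-0.22  0.35  0.08  1.3   0.    0.83]
(0.56, -0.06, 0.32) 60 [-0.22  0.35  0.08  1.3   0.    0.3 ]
(0.56, -0.06, 0.32) 90 [-0.22  0.35  0.08  1.3   0.   -0.22]
(0.56, -0.06, 0.32) 120 [-0.22  0.35  0.08  1.3   0.   -0.74]
(0.56, -0.06, 0.32) 150 [-0.22  0.35  0.08  1.3  -0.   -1.27]
(0.56, -0.06, 0.32) 180 [-0.22  0.35  0.08  1.3  -0.   -1.79]
(0.487, -0.102, 0.2) -180 [-0.33  0.28 -0.33  0.96 -0.   -1.9 ]
(0.487, -0.102, 0.2) -150 [-0.33  0.28 -0.33  0.96  0.   -2.43]
(0.487, -0.102, 0.2) -120 [-0.33  0.28 -0.33  0.96  0.   -2.95]
(0.487, -0.102, 0.2) -90 [-0.33  0.28 -0.33  0.96  0.    2.81]
(0.487, -0.102, 0.2) -60 [-0.33  0.28 -0.
[... 611 characters left out ...]
09  0.44 -0.12  1.01  0.   -2.19]
(0.58, 0.01, 0.19) -120 [-0.09  0.44 -0.12  1.01  0.   -2.71]
(0.58, 0.01, 0.19) -90 [-0.09  0.44 -0.12  1.01  0.    3.05]
(0.58, 0.01, 0.19) -60 [-0.09  0.44 -0.12  1.01  0.    2.53]
(0.58, 0.01, 0.19) -30 [-0.09  0.44 -0.12  1.01  0.    2.  ]
(0.58, 0.01, 0.19) 0 [-0.09  0.44 -0.12  1.01  0.    1.48]
(0.58, 0.01, 0.19) 30 [-0.09  0.44 -0.12  1.01  0.    0.96]
(0.58, 0.01, 0.19) 60 [-0.09  0.44 -0.12  1.01  0.    0.43]
(0.58, 0.01, 0.19) 90 [-0.09  0.44 -0.12  1.01  0.   -0.09]
(0.58, 0.01, 0.19) 120 [-0.09  0.44 -0.12  1.01  0.   -0.62]
(0.58, 0.01, 0.19) 150 [-0.09  0.44 -0.12  1.01 -0.   -1.14]
(0.58, 0.01, 0.19) 180 [-0.09  0.44 -0.12  1.01 -0.   -1.66]
```

```bash
python3 - <<'E'
from h import *
ctrl.set_gripper(0.0)
ctrl.move_pose([.54,-.06,.33],[-np.pi/2,0,0.36])
import pickle
ii=info("wrist");p,d=ctrl.capture("wrist");s=ctrl.state()
pickle.dump((ii,p,d),open("w1.pkl","wb"));cv2.imwrite("pics/w1.png",p[...,::-1]);print(s["t"],s["tcp_pos"],s["tool_rot"],s["ft_force"])
E
```

```text
3.025 [ 0.53993929 -0.06095531  0.32991221] [-1.57098580e+00  1.91814753e-04  3.58283571e-01] [ 0.41957644 -0.64068932 -0.26799324]
```

View pics/w1.png

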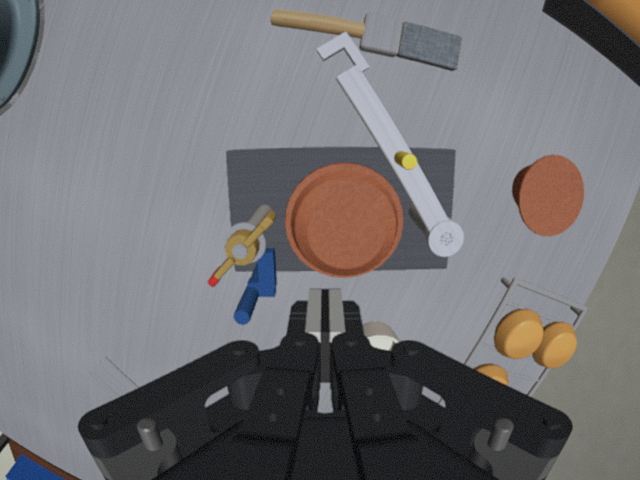

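```bash
python3 - <<'E'
from h import *
import pickle
ii,p,d=pickle.load(open("w1.pkl","rb"))
c=p[160:350,170:500];cv2.imwrite("pics/w1c.png",cv2.resize(c[:,:,::-1],None,fx=2.4,fy=2.4,interpolation=cv2.INTER_CUBIC))
h=cv2.cvtColor(p,cv2.COLOR_RGB2HSV)
def cen(m,lab):
    n,l,st,ce=cv2.connectedComponentsWithStats(m.astype(np.uint8))
    for k in range(1,n):
        if st[k,4]>20: print(lab,st[k],ce[k].round(1))
H,S,V=[h[...,i].astype(int) for i in range(3)]
cen((H>24)&(H<34)&(S>200)&(V>130),"yel")
cen(((H<4)|(H>176))&(S>190)&(V>150),"red")
cen((H>105)&(H<125)&(S>150),"blue")
cen((H>15)&(H<24)&(S>120),"brass")
for z,q in [(.138,(400,158)),(.106,(446,237)),(.15,(243,318)),(.13,(238,249))]:
    print(z,q,at(ii,q,z).round(4))
E
```

```text
blue [ 235  249   41   75 1319] [257.9 285.6]
blue [  6 455  58  25 760] [ 29.7 471. ]
brass [595   0  45  44 878] [623.8  13. ]
brass [214 211  62  68 964] [245.2 243.3]
brass [ 495  310   82   58 3133] [535.2 338.6]
brass [475 365  33  21 355] [494.1 373. ]
0.138 (400, 158) [0.5719 0.0084 0.138 ]
0.106 (446, 237) [ 0.6436 -0.0385  0.106 ]
0.15 (243, 318) [ 0.5043 -0.1473  0.15  ]
0.13 (238, 249) [ 0.4829 -0.1013  0.13  ]
```

View pics/w1c.png

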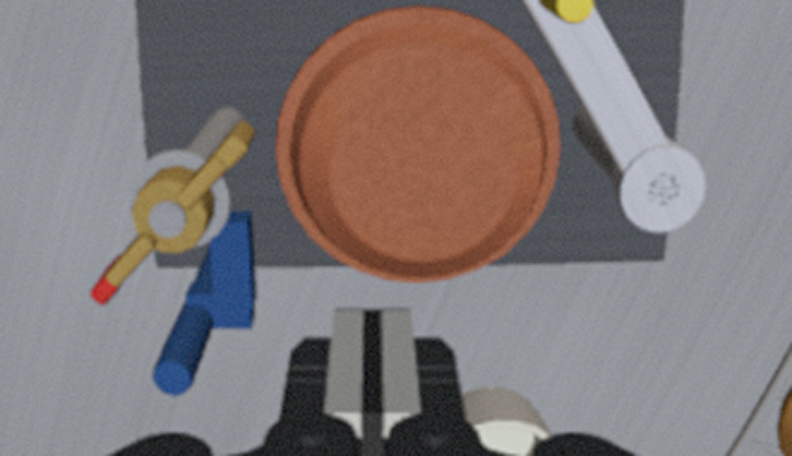

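```bash
python3 - <<'E'
from h import *
import pickle
ii,p,d=pickle.load(open("w1.pkl","rb"))
P={}
for n,z,q in [("pin",.138,(411,161)),("pivot",.106,(445.8,238.3)),("stop",.15,(243,316.5)),("stud",.131,(240,250.8)),("red",.138,(211,282)),("pl",.138,(271.5,214))]:
    o,dd=ray(ii,q)
    u,v=np.round(q).astype(int); dp=d[v,u]; E=ii["extrinsics"]
    ax=-E[:3,2]; P[n]=at(ii,q,z)
    print(n,P[n].round(4),"depth pt",(o+dd*dp/(dd@ax)).round(4))
for (u,v) in [(228,148),(455,148),(447,269)]: print(at(ii,(u,v),.008).round(4))
yaw=np.arctan2(*(P["pivot"]-P["stud"])[[1,0]]);print(yaw,np.linalg.norm((P["pivot"]-P["stud"])[:2]),((P["pivot"]+P["stud"])/2))
R=np.array([[np.cos(yaw),-np.sin(yaw)],[np.sin(yaw),np.cos(yaw)]])
O=((P["pivot"]+P["stud"])/2)[:2]
for n in P: print(n,(R.T@(P[n][:2]-O)*1000).round(1))
print(np.degrees(np.arctan2(*(R.T@(P["red"]-P["pl"])[:2])[::-1])), np.linalg.norm((P["red"]-P["pl"])[:2]))
v=R.T@(P["pin"]-P["pivot"])[:2];print(np.arctan2(v[1],-v[0]),np.linalg.norm(v))
# mould rim circle
h=cv2.cvtColor(p,cv2.COLOR_RGB2HSV)
m=((h[...,0]<12)&(h[...,1]>110)&(h[...,2]>60)).astype(np.uint8);m[:, :282]=0;m[:,420:]=0
c=max(cv2.findContours(m,0,2)[0],key=cv2.contourArea);pts=np.array([at(ii,q[0],.093)[:2] for q in c]);print(cv2.minEnclosingCircle(pts.astype(np.float32)))
E
```

```text
pin [0.5803 0.0095 0.138 ] depth pt [0.5804 0.0095 0.1376]
pivot [ 0.644  -0.0396  0.106 ] depth pt [ 0.6421 -0.0389  0.1103]
stop [ 0.504  -0.1459  0.15  ] depth pt [ 0.504  -0.145   0.1515]
stud [ 0.485  -0.1017  0.131 ] depth pt [ 0.4854 -0.1001  0.1349]
red [ 0.4704 -0.1331  0.138 ] depth pt [ 0.4709 -0.1313  0.1413]
pl [ 0.4997 -0.0629  0.138 ] depth pt [ 0.4992 -0.0657  0.1281]
[ 0.4244 -0.0468  0.008 ]
[0.6539 0.0411 0.008 ]
[ 0.7061 -0.0904  0.008 ]
0.37233104529571587 0.17073100349417622 [ 0.56448118 -0.07068387  0.1185    ]
pin [43.9 68.9]
pivot [85.4  0. ]
stop [-83.7 -48.1]
stud [-85.4   0. ]
red [-110.3  -23.9]
pl [-57.5  30.8]
-133.99911898657012 0.07602762237524928
1.0289190969839146 0.08044592759458113
((0.5580719709396362, -0.06061715632677078), 0.051406972110271454)
```

```bash
python3 - <<'E'
from h import *
import pickle
from scipy.spatial.transform import Rotation as Ro
ii,p,d=pickle.load(open("w1.pkl","rb"))
s=ctrl.state();Rt=Ro.from_euler('xyz',s["tool_rot"]).as_matrix()
E=ii["extrinsics"];ax=-E[:3,2]
def tool(u,v):
    o,dd=ray(ii,(u,v));P=o+dd*d[v,u]/(dd@ax);return (Rt.T@(P-s["tcp_pos"])*1000).round(1)
for v in range(284,345,5): print(v,[tool(u,v).tolist() for u in (291,298,308,316,334,342,352)])
E
```

```text
284 [[-39.4, 328.5, -106.5], [-31.1, 329.4, -106.8], [-19.2, 328.5, -106.3], [-9.8, 329.4, -106.7], [11.4, 327.7, -105.9], [20.9, 328.9, -106.5], [32.8, 329.7, -106.9]]
289 [[-39.6, 328.8, -113.2], [-31.4, 330.2, -113.8], [-19.4, 330.3, -113.7], [-2.8, 67.7, 11.3], [4.6, 66.5, 11.8], [21.1, 329.8, -113.5], [33.0, 329.8, -113.6]]
294 [[-40.1, 330.9, -120.8], [-31.5, 329.0, -119.9], [-19.5, 329.2, -119.8], [-2.7, 63.3, 11.1], [4.5, 63.0, 11.3], [21.2, 330.0, -120.2], [33.1, 328.3, -119.5]]
299 [[-40.2, 329.7, -127.0], [-31.6, 327.8, -125.9], [-19.6, 328.4, -126.2], [-2.6, 57.7, 11.8], [4.4, 59.1, 11.1], [21.3, 330.3, -127.1], [33.4, 329.5, -126.8]]
304 [[-40.3, 328.3, -133.1], [-9.9, 61.8, 7.4], [-5.5, 53.9, 11.6], [-2.5, 54.9, 11.0], [4.3, 54.3, 11.4], [7.3, 53.8, 11.6], [11.8, 62.2, 7.2]]
309 [[-12.5, 58.2, 7.0], [-9.6, 56.8, 7.8], [-5.4, 51.1, 10.9], [-2.4, 50.6, 11.2], [4.2, 51.1, 11.0], [7.2, 50.5, 11.2], [11.4, 57.2, 7.6]]
314 [[-12.0, 53.4, 7.4], [-9.5, 54.6, 6.8], [-5.2, 47.2, 11.0], [-2.3, 46.4, 11.5], [4.2, 46.9, 11.1], [7.0, 46.9, 11.1], [11.3, 54.5, 6.9]]
319 [[-11.7, 48.9, 7.8], [-9.1, 49.9, 7.3], [-5.1, 43.2, 11.2], [-2.2, 42.8, 11.4], [4.1, 43.8, 10.8], [6.9, 42.9, 11.3], [11.0, 50.2, 7.1]]
324 [[-11.5, 46.7, 6.9], [-8.9, 46.6, 7.0], [-4.9, 40.2, 10.9], [-2.2, 39.6, 11.3], [4.0, 39.9, 11.1], [6.8, 39.8, 11.1], [10.7, 45.9, 7.5]]
329 [[-11.1, 42.4, 7.4], [-8.6, 42.4, 7.5], [-4.8, 36.3, 11.3], [-2.1, 35.9, 11.5], [3.9, 35.6, 11.7], [6.6, 36.6, 11.1], [10.5, 42.5, 7.4]]
334 [[-10.1, 31.9, 12.0], [-7.5, 28.3, 14.3], [-4.6, 31.6, 12.3], [-2.1, 34.8, 10.3], [3.9, 34.5, 10.4], [6.4, 30.7, 12.8], [9.4, 29.3, 13.6]]
339 [[-9.6, 26.6, 13.5], [-7.3, 25.4, 14.3], [-4.5, 29.1, 12.0], [-1.9, 28.4, 12.4], [3.8, 29.5, 11.7], [6.3, 29.0, 12.0], [9.2, 25.6, 14.2]]
344 [[-9.6, 25.5, 12.3], [-7.3, 24.0, 13.4], [-4.3, 25.3, 12.6], [-1.9, 26.1, 12.0], [3.7, 25.8, 12.2], [6.1, 24.8, 12.9], [9.2, 24.6, 13.0]]
```

```bash
cat >> h.py <<'E'
O=np.array([.5645,-.0705]);YAW=.368
RM=np.array([[np.cos(YAW),-np.sin(YAW)],[np.sin(YAW),np.cos(YAW)]])
def W(m,z): # mould xy (m) -> world
    return np.r_[O+RM@np.asarray(m),z]
def fr(ang): return [-np.pi/2,0,YAW+ang]
def F(): return ctrl.state()["ft_force"].round(1)
E
python3 - <<'E'
from h import *
def c(a,g=.017): return np.array([.085,0])+.08*np.array([-np.cos(a),np.sin(a)])+g*np.array([np.sin(a),np.cos(a)])
a=1.03
ctrl.move_pose(W(c(a,.034),.25),fr(-a))
print(ctrl.move_straight(W(c(a,.034),.190),until_force=6),F())
print(ctrl.move_straight(W(c(a,.018),.190),speed=.05,until_force=6),F())
for a in np.arange(.95,.12,-.1):
    r=ctrl.move_straight(W(c(a),.190),frame=fr(-a),speed=.05,until_force=9)
    print(round(a,2),r,F(),ctrl.state()["t"])
    if r: break
p,d=ctrl.capture("wrist");cv2.imwrite("pics/w2.png",p[...,::-1])
p,d=ctrl.capture("top");cv2.imwrite("pics/t2.png",cv2.resize(p[195:305,260:400,::-1],None,fx=5,fy=5))
E
```

```text
False [-0.4  0.5 -0.2]
False [-0.3 -0.2  0.5]
0.95 False [0.5 0.  0.6] 5.45
0.85 False [ 0.7 -0.3  0.5] 5.7667
0.75 False [ 0.9 -0.2 -0.2] 6.0833
0.65 False [-0.3 -0.6  0.7] 6.4
0.55 False [ 0.2 -0.2  0.6] 6.7167
0.45 False [ 0.5 -0.1  0.6] 7.0333
0.35 False [-0.3  0.2  0.5] 7.35
0.25 False [-0.2 -0.8 -0.3] 7.6667
0.15 False [-0.3  0.5 -0.3] 7.9833
```

View pics/w2.png

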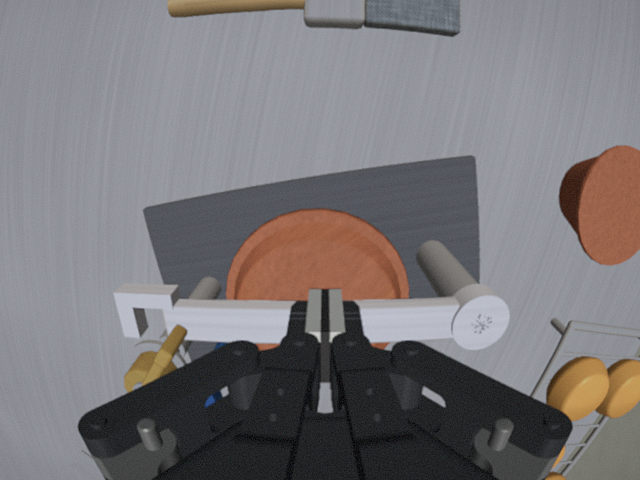

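View pics/t2.png

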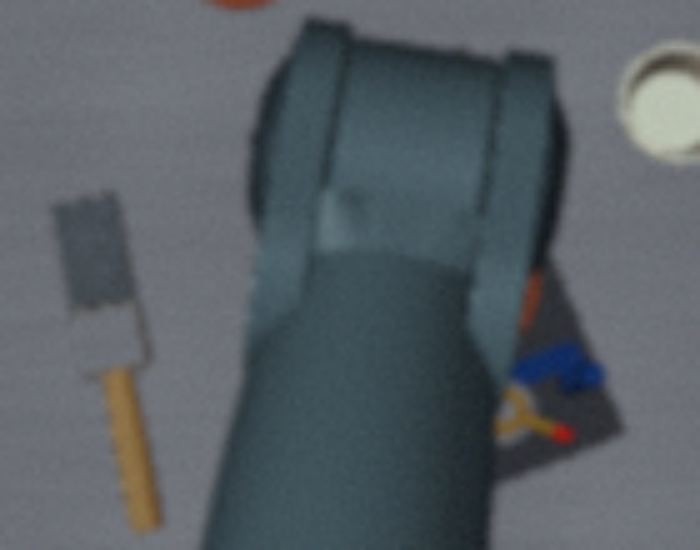

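```bash
python3 - <<'E'
from h import *
def c(a,g=.017): return np.array([.085,0])+.08*np.array([-np.cos(a),np.sin(a)])+g*np.array([np.sin(a),np.cos(a)])
for a in (.1,.05):
    print(a,ctrl.move_straight(W(c(a),.190),frame=fr(-a),speed=.04,until_force=7),F())
r=ctrl.move_straight(W(c(0)+[0,-.008],.190),frame=fr(0),speed=.02,until_force=6)
s=ctrl.state();print(r,F(),(RM.T@(s["tcp_pos"][:2]-O)*1000).round(1),s["t"])
# back off
m=RM.T@(s["tcp_pos"][:2]-O)
ctrl.move_straight(W(m+[0,.02],.190),speed=.08)
ctrl.move_straight(W([-.02,.02],.30),frame=fr(0),speed=.25)
import pickle
ii=info("wrist");p,d=ctrl.capture("wrist");s=ctrl.state()
pickle.dump((ii,p,d),open("w3.pkl","wb"));cv2.imwrite("pics/w3.png",p[...,::-1]);print(s["t"],F())
E
```

```text
0.1 False [-0.5  0.9 -1.1]
0.05 False [ 0.4 -0.4 -0.3]
True [ 0.4 -0.  -0.4] [ 4.9 17. ] 8.9667
10.0167 [-0.   0.5 -0.5]
```

View pics/w3.png

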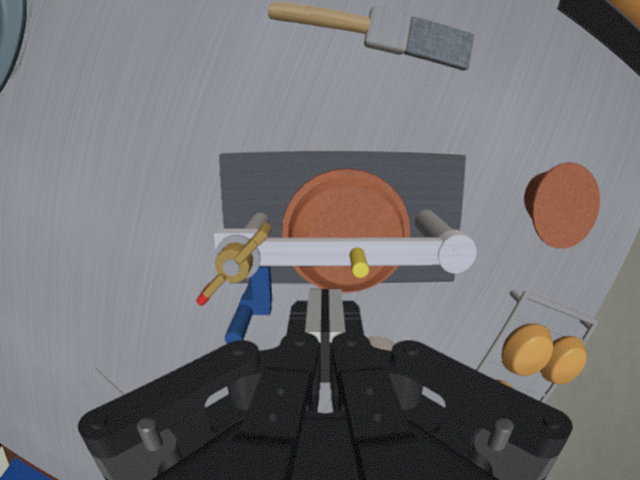

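```bash
python3 - <<'E'
from h import *
import pickle
ii,p,d=pickle.load(open("w3.pkl","rb"))
cv2.imwrite("pics/w3c.png",cv2.resize(p[200:330,180:500,::-1],None,fx=2.5,fy=2.5,interpolation=cv2.INTER_CUBIC))
def M(q,z): return (RM.T@(at(ii,q,z)[:2]-O)*1000).round(1)
print("pivot",M((456.5,252),.106),"pin",M((360,268),.138),"stud",M((233,268),.131),"red",M((203,300),.138),"stop",M((239,333),.15))
# bar edges: light pixels in columns
g=p.astype(int)
for u in (280,300,320,400,420):
    col=g[225:275,u];m=np.where((col.min(1)>150))[0]+225;print(u,m.min(),m.max(),M((u,m.min()),.106),M((u,m.max()),.106))
E
```

```text
pivot [84.7  1.4] pin [4.6 1.9] stud [-84.4  -1.3] red [-107.8  -24.1] stop [-79.9 -43.5]
280 239 264 [-52.8  12.3] [-53.6  -7.9]
300 239 265 [-37.8  12.3] [-38.2  -8.6]
320 239 265 [-22.8  12.3] [-22.9  -8.6]
400 239 264 [37.7 12.2] [39.1 -8.1]
420 239 264 [53.5 12.2] [55.2 -8.3]
```

View pics/w3c.png

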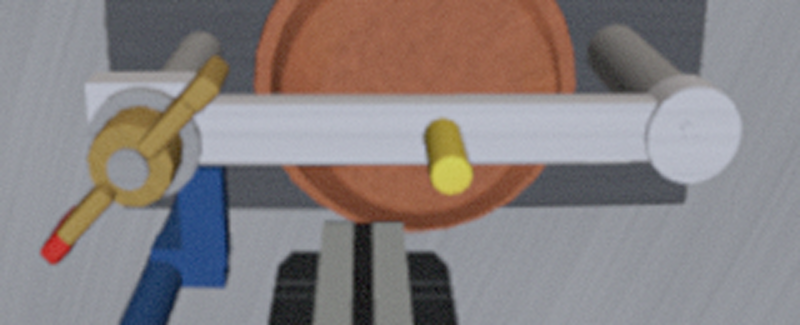

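```bash
python3 - <<'E'
from h import *
import pickle
from scipy.spatial.transform import Rotation as Ro
ii,p,d=pickle.load(open("w3.pkl","rb"))
s=ctrl.state();Rt=Ro.from_euler('xyz',s["tool_rot"]).as_matrix()
E=ii["extrinsics"];ax=-E[:3,2]
for u,v in [(95,420),(130,405),(180,375),(240,348),(290,350),(300,320),(410,348),(500,400),(560,420),(100,450)]:
    o,dd=ray(ii,(u,v));P=o+dd*d[v,u]/(dd@ax);print(u,v,(Rt.T@(P-s["tcp_pos"])*1000).round(1))
E
```

```text
95 420 [-53.9 -18.2  13.8]
130 405 [-48.3  -9.1  12.2]
180 375 [-39.    5.7  12.1]
240 348 [-24.1  19.4  13.1]
290 350 [-9.2 21.1 11.8]
300 320 [-7.8 47.2  7.2]
410 348 [26.8 19.4 13.1]
500 400 [46.6 -5.6 11.6]
560 420 [ 58.3 -18.3  13.3]
100 450 [-52.5 -22.7   7.8]
```

```bash
cat >> h.py <<'E'
N=np.array([-.085,0.]);Z0=.196;Q0=2.345
import pickle
def fpos(th,back=.014,r=.028):
    return N+r*np.array([np.cos(th),np.sin(th)])+back*np.array([-np.sin(th),np.cos(th)])
def stroke(th0,th1,q0,lim=10,step=12,final=False):
    """th in deg of pushed wing; q0 nut value at start"""
    a=np.radians(th0);z=lambda th:Z0-.004*(q0+a-th-Q0)/(2*np.pi)
    ctrl.move_pose(W(fpos(a,.026),.25),fr(a))
    r=ctrl.move_straight(W(fpos(a,.026),z(a)),until_force=6)
    print("down",r,F())
    if r: return None
    print("touch",ctrl.move_straight(W(fpos(a,.0155),z(a)),speed=.05,until_force=6),F())
    n=int(np.ceil((th0-th1)/step))
    last=a
    for th in np.radians(np.linspace(th0,th1,n+1)[1:]):
        r=ctrl.move_straight(W(fpos(th),z(th)),frame=fr(th),speed=.05,until_force=lim)
        print(round(np.degrees(th)),r,F(),end=" ")
        last=th
        if r: break
    s=ctrl.state();print("\nend",s["t"],s["tcp_pos"].round(4),"yawdeg",np.degrees(s["tool_rot"][2]-YAW).round(1))
    return r
def off(view=None):
    s=ctrl.state();th=s["tool_rot"][2]-YAW
    b=RM@np.array([-np.sin(th),np.cos(th)])*.012
    p=s["tcp_pos"]+np.r_[b,0];ctrl.move_straight(p,speed=.08);p[2]=.25;ctrl.move_straight(p,speed=.2)
def look(n):
    ctrl.move_pose(W([-.02,.02],.30),fr(0))
    ii=info("wrist");p,d=ctrl.capture("wrist");pickle.dump((ii,p,d),open(n+".pkl","wb"))
    cv2.imwrite(f"pics/{n}.png",cv2.resize(p[180:350,160:500,::-1],None,fx=2.3,fy=2.3,interpolation=cv2.INTER_CUBIC))
    print(ctrl.state()["t"],F())
E
python3 - <<'E'
from h import *
stroke(45,-40,2.345);off();look("n1")
E
```

```text
down False [0.4 0.4 0.5]
touch False [ 0.6  0.1 -0.6]
34 False [ 0.2 -0.5 -0.3] 24 False [ 0.   0.2 -0.6] 13 False [-0.9  0.2 -1. ] 2 False [-0.2  0.1  0.1] -8 False [ 0.8  0.4 -0.3] -19 False [ 0.2  0.4 -0.2] -29 False [ 1.4  0.1 -0.5] -40 False [ 1.  -0.2  0. ] 
end 14.3583 [ 0.5163 -0.097   0.1952] yawdeg -39.7
15.7917 [ 0.4  0.7 -0.1]
```

View pics/n1.png

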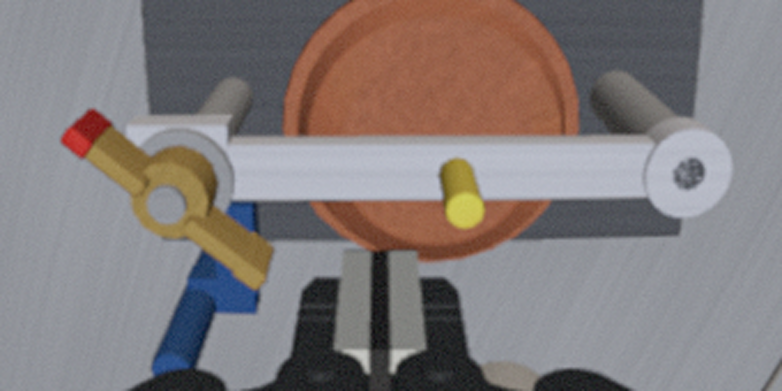

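```bash
python3 - <<'E'
from h import *
q=2.345+np.radians(85)
if stroke(140,-40,q) is False:
    off();look("n2")
E
```

```text
down False [ 0.3 -0.1  1.4]
touch False [ 0.2 -0.5 -0.6]
128 False [-1.  -1.2 -0.1] 116 False [-0.9 -2.2 -0. ] 104 False [-0.6 -0.7 -0.2] 92 False [-0.5 -0.9 -0.1] 80 False [-1.3 -0.4 -0.7] 68 False [-0.2  0.5 -0.5] 56 False [-1.4  0.4  0.4] 44 False [-0.4 -0.1  0.5] 32 False [-0.8 -0.3 -1.1] 20 False [-0.1  1.3  0.3] 8 False [-0.  -0.2 -0.4] -4 False [-0.5  0.4 -0.4] -16 False [-0.8  0.4 -0.3] -28 False [0.  0.4 0.3] -40 False [0.3 0.9 0.4] 
end 24.2667 [ 0.5164 -0.097   0.1932] yawdeg -39.7
25.7083 [-0.5 -0.  -0.7]
```

View pics/n2.png

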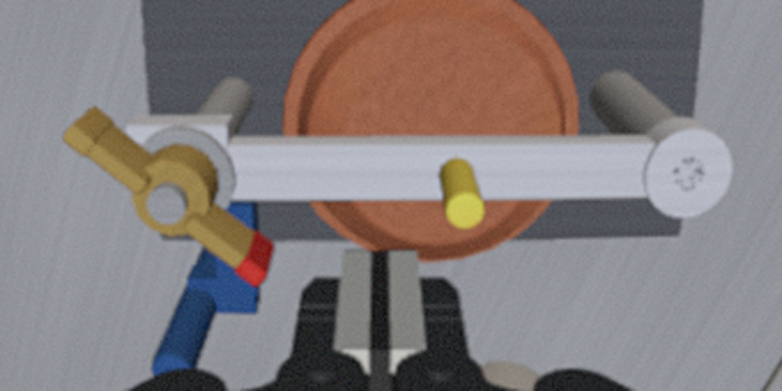

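```bash
python3 - <<'E'
from h import *
q=2.345+np.radians(265)
if stroke(140,10,q,lim=9) is False:
    zz=ctrl.state()["tcp_pos"][2]
    for th in np.radians(np.arange(6,-15,-4)):
        r=ctrl.move_straight(W(fpos(th),zz),frame=fr(th),speed=.025,until_force=7)
        s=ctrl.state();print(round(np.degrees(th)),r,s["ft_force"].round(1),np.degrees(s["tool_rot"][2]-YAW).round(1))
        if r:break
    print("end pos",(RM.T@(s["tcp_pos"][:2]-O)*1000).round(1))
    off();look("n3")
E
```

```text
down False [0.2 0.2 0.3]
touch False [ 0.3 -0.4  0.7]
128 False [-0.2 -0.4  0.1] 116 False [-1.  -1.9 -0. ] 105 False [-0.4 -0.3  0.9] 93 False [-0.6 -0.4  0. ] 81 False [-0.8 -0.4 -0.2] 69 False [-0.7 -0.9  0.4] 57 False [-0.1 -0.7 -0.3] 45 False [-1.4 -0.9 -0.9] 34 False [-0.1  0.5 -0.4] 22 False [-0.6  0.9 -0.4] 10 False [ 0.1 -0.2 -0.4] 
end 32.7667 [ 0.502  -0.0747  0.1917] yawdeg 10.3
6 False [-1.   1.9 -1. ] 6.2
2 False [-1.1  0.8 -1. ] 2.2
-2 False [-2.6  5.6  1.8] -1.8
-6 False [-2.7  9.8  4.2] -5.8
-10 False [-3.4 14.   4.9] -9.7
-14 False [-5.  17.5  6. ] -13.7
end pos [-54.5  12. ]
35.475 [-1.1  0.7  0.4]
```

View pics/n3.png

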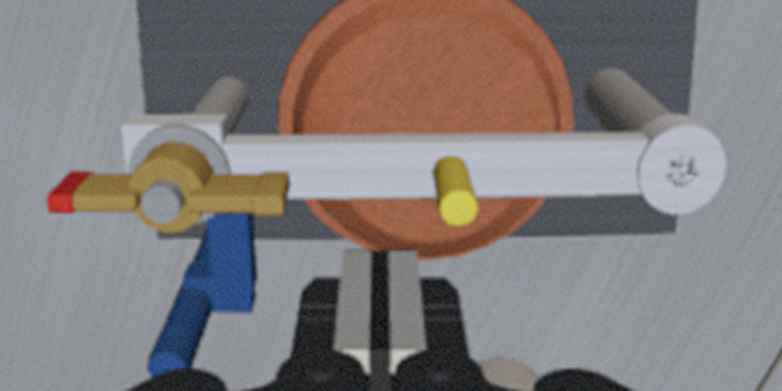

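```bash
python3 - <<'E'
from h import *
ii,p,d=pickle.load(open("n3.pkl","rb"))
f=lambda x,y:(160+x/2.3,180+y/2.3)
def M(q,z): return RM.T@(at(ii,f(*q),z)[:2]-O)*1000
A=M((52,194),.134);B=M((288,193),.134);e1=M((240,198),.106);e2=M((630,195),.106);f1=M((240,136),.106);f2=M((630,134),.106)
pv=M((682,170),.106);st=M((161,203),.128);pl=(M((148,238),.008),M((676,232),.008))
an=lambda a,b:round(np.degrees(np.arctan2(*(b-a)[::-1])),1)
print(A,B,"wing",an(A,B),"bar",an(e1,e2),an(f1,f2),"stud-pivot",an(st,pv),"plate",an(*pl),pv,st)
p,d=ctrl.capture("top");cv2.imwrite("pics/t3.png",p[...,::-1])
E
```

```text
[-121.09267706    1.61768818] [-45.83596223   2.9034344 ] wing 1.0 bar 0.3 0.3 stud-pivot 0.9 plate 0.5 [85.4371144 -0.5570263] [-86.94834744  -3.22289854]
```

View pics/t3.png

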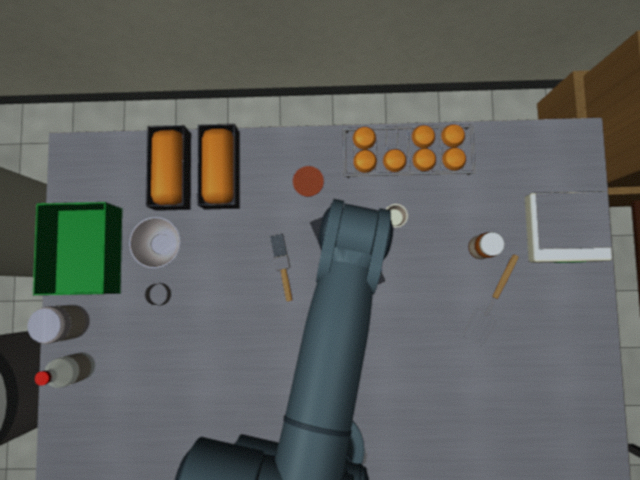

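```bash
python3 -c "
from workcell import ctrl
ctrl.move_pose([.45,-.1,.36],[-1.5708,0,.368]);ctrl.wait(.3);print(ctrl.state()['t'],ctrl.state()['ft_force']);ctrl.sign_off()"
```

```text
36.3583 [ 0.01465706 -0.20943668 -0.094039  ]
the job is handed in; nothing more can be done
```

The clamp is closed and the wing nut is tight, and I handed the job in at about 36 s of the 72 s allowed.

**What I did:** With the gripper shut, I pushed the yellow pin along its arc until the bar met its stop. I then turned the nut clockwise in three one-finger strokes of about 85°, 180° and 140°, all on the sides away from the stop post.

**Last checks:**
- **Bar:** it lies within about 1° of the mould's axis, with its notch round the stud.
- **Wing nut:** the red tip points away from the mould, within about 1° of the tight position.
- **Mould:** it stands upright and has shifted or turned by an estimated 2–3 mm and 0.5–1°.
- **Bystanders:** in the last top view, all of them appear where they started.
- **Robot:** it is clear of everything, and the wrist force reads about zero.

**One thing that went wrong:** at the nut's stop, the 7 N force guard did not trigger on the short final steps. It counts the change within each step, so the push built up to about 19 N before I backed off. That probably caused the mould's small shift, but it stayed under the 35 N limit.

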